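# Press a tube cap home and index the carriage to the next tube

### The arm

A 6-joint arm with a two-finger parallel gripper is mounted at the origin on the work surface. World frame = base frame: x ahead of the robot, y to its left, z up, the work surface at z = 0. Lengths are in mm, angles in rad, forces in N, time in s.
With the tool pointing down it reaches from about 325 to 750 mm from the base axis. Payload 7.6 kg.
Tool frame: the origin (TCP) lies midway between the tips of the shut fingers; the grasp point (between the pads) lies 19 mm behind it; y points along the fingers, x is the direction in which the jaws open and shut, and the axes are right-handed (so a half turn about y gives the same grasp; the last joint's range is limited). The gripper opens to 85 mm and grips with 20 to 120 N. Pads are 22 mm wide; open, the fingers measure 114 mm over their backs; the gripper's body (76 mm by 85 mm) begins 54 mm behind the grasp point. The pads swing forward as they close: fully open they stand 13 mm farther back than shut.
Start: joints at [-1.389, 0.052, 1.401, -0, 1.689, -0.07], TCP at [130.826, -508.459, 231.323] pointing down, gripper open.
Joint ranges: [-2.9, 2.9], [-0.91, 2.17], [0.12, 2.37], [-1.06, 4.2], [0.26, 2.73], [-2.93, 2.93]. Speed limits (rad/s): [2.57, 2.57, 3.01, 3.14, 3.14, 3.14].

### API

Orientations are given as a unit quaternion [w, x, y, z].
In Python, from bench import ctrl gives the robot as it stands. The module is installed in compiled form; this text tells all that it offers.
- The arm moves only by the tool carry_out, never from a script. Its argument "motion" is one flat list of numbers, 6 for each row, row after row: the shift along the tool's x, y, z each as a share of 200 mm, from -1 to 1, then the turn, a rotation vector about the tool's x, y, z each as a share of 360 degrees, from -1 to 1. In form: [dx, dy, dz, rx, ry, rz, dx, dy, dz, rx, ry, rz, ...]. A call has 1 to 12 rows; each row is the pose to reach, as a shift and turn from the pose commanded when the call began, along the tool's axes at that moment, turning the shorter way round; what a row does not reach only later rows make up. A row lasts 1/12 s, in which the tool goes at most 41.7 mm and 7.16 degrees, less where a joint would pass 70% of its speed; a pose out of reach is approached as far as the arm can. A call with a number of a shift or a turn outside -1 to 1 is refused whole. A call with a gripper value outside its range is refused whole. "hand" is the opening, from -1 (shut) to 1 (fully open), set as the call begins (left out, the last holds). The fingers move at their own pace and stop on an object; the grip force is fixed at half the most. Time passes only in rows, so rows that repeat a pose let the fingers close. It gives the time, the measured TCP pose, the force and the opening at its end, in the units of the state.
- ctrl.observe(): the state, without advancing time (a new reading comes with each control period).
- ctrl.get_image(name): name is "side" or "top" or "wrist"; returns a dict with "image" (384x512x3 uint8, red, green, blue), "mtx" (3x3 intrinsics, pixels), "pose" (4x4, takes a point from camera to world coordinates). Camera axes: x right, y down, z forward; pixel columns grow to the right and rows downward; lengths in mm; the calibration is good to about 2 mm. A picture is of the moment at which its call begins. There is no depth.
- ctrl.job_done(): hands the job in, once; it reports no verdict.
The state is a dict: "t": time; "joints": joint angles; "joint_velocities": joint speeds; "tau": joint torques, N m; "position": TCP position; "eef_rot": TCP orientation; "force": force on the tool from outside, world axes, zero at the start; "ft_torque": the same for the moment, N m; "opening": finger opening in mm.
Only numpy, scipy, OpenCV 4.12 (cv2) and the standard library are available. Lean on these libraries where they do the work, as an engineer would, in place of code of your own. Each camera call takes 0.05 s, during which the arm holds its last target.

### The job

On the snap-cap press, push the blue palm knob all the way down so that the cap under the ram is pressed home, and let the ram come back up. Then pull up the red index knob, slide the tube carriage one hole on, towards the tubes' already capped end, so that the next loose-capped tube comes under the ram, and let the pin drop fully home in that hole. Finish still gripping the red knob with the pin held home, and leave the beaker, tip box, pen and cap dish around the press where they are.

Things in the scene. Friction and masses are not known exactly. Their poses are not given: they have to be found in the camera images.
- cap_press: Manual snap-cap press, fixed to the bench: grey base 215 x 400 mm, steel column at the back with a white head (over 150 mm up, 25 mm to each side in y), seven short clear tubes 30 mm apart on a carriage on rails. Origin on the bench under the ram; x to the back, z up, y along the rails, the way the carriage must go. Tubes stand along x = 0, cap tops 110 mm up (home) or 116 mm (loose).
- palm_top (a point): Centre of the top of the blue palm knob (48 mm across, 26 mm thick, flat top 24 mm across) on the vertical ram, 250 mm above the bench at rest. Moves with the ram.
- ram (a joint): Stroke of the ram in m, 0 at rest (up), 0.020 fully down, pressed by pushing the palm knob straight down. Its spring returns it when released. The foot meets a proud cap after about 13 mm; pushing takes about 5 N at first, 18 N at the bottom of the stroke.
- cap (a joint): How far the yellow cap of the tube that is under the ram at the start has been pressed onto its tube, in m: about 0 when sitting loose and proud, 0.006 fully home. Stays where it is pushed.
- index_knob: Red pull knob of the index plunger, an upright cylinder 26 mm in diameter, 28 mm tall; origin at its centre, 83 mm above the bench with the pin home; axes as the press. It stands on a lug of the carriage, 66 mm in front of the tubes and at first 130 mm to the -y side of the ram. The lug's top is 37 mm below the knob's centre. Moving the lifted knob sideways takes the carriage along.
- index_pin (a joint): Lift of the index pin in m (knob and pin are one piece): 0 = fully home, 10 mm deep in a hole of the steel index bar; from 0.010 its nose is clear of the bar; 0.014 is the top stop. A spring presses it down with 6 N (home) to 13 N (top). The round-nosed 8 mm pin has 1.5 mm play to each side in the hole; let down between holes it rides on the bar.
- carriage (a joint): Travel of the tube carriage along the rails in m, positive towards +y of the press: about 0 (within the pin's play) at the start with the pin in a hole, 0.030 with the pin in the next hole, where the next tube stands under the ram. Holes are 30 mm apart, friction about 2.5 N.
- next_hole (a point): Middle of the mouth (top face of the index bar, 36 mm above the bench) of the next hole, the one 30 mm to the +y side of the hole that the pin is in at the start.
- beaker: Bystander: glass beaker, 68 mm across, 90 mm tall, behind the press. Origin at the centre of its underside.
- tip_box: Bystander: green box of pipette tips with clear lid, 86 x 126 x 88 mm, at the -y end of the press. Origin at the centre of its underside.
- marker_pen: Bystander: black marker pen lying in front of the press, 136 mm long, 13 mm thick. Origin below its middle.
- cap_dish: Bystander: white dish of spare yellow caps, 88 mm across, 22 mm tall, at the +y end of the press. Origin at the centre of its underside.

How it is judged (in metres and radians):
On the way, in this order (a step that is already met when the one before it is completed fails the run):
1. the ram is pushed fully down and the cap under it is pressed home (value of joint ram above 0.018 m and value of joint cap above 0.0048 m), for 0.1 s.
2. with the ram back up, the index pin is pulled clear of its hole by the knob (value of joint ram below 0.004 m and value of joint index_pin above 0.0085 m and contact force between the fingers and index_knob above 2 N), for 0.1 s.
At the end, for the whole second after the job is handed in: The cap that was under the ram is pressed home (at least 4.8 of 6 mm), the ram is back up (within 4 mm), the carriage stands one hole on (30 mm, within 2.5 mm) with the index pin home (within 2 mm of the bottom), and the fingers still grip the red knob (over 2 N) through the last second (value of joint cap above 0.0048 m and value of joint ram below 0.004 m and value of joint carriage between 0.0275 and 0.0325 m and value of joint index_pin below 0.002 m and contact force between the fingers and index_knob above 2 N); the arm keeps its last pose, push and grip.
It fails at once if a bystander is shifted by more than 25 mm or tipped over (distance of any of beaker, tip_box, marker_pen, cap_dish from where it was at the start of the episode above 0.025 m or angle between any of beaker, tip_box, marker_pen, cap_dish's own z axis and vertical above 0.4 rad).
It also fails if it takes over 48 s, if anything falls off the work surface, if the arm or the gripper's body presses on something with over 40 N, if the wrist force passes 120 N, or if a joint passes its speed limit or range.

## Working session

There is one attempt and no reset: what is moved stays moved. The work goes in short steps, Python scripts to look and compute and a tool call to move; the robot and the scene stay as the last step left them, time stands still between calls to the robot, and variables do not carry over. Pictures are saved under pics/ and viewed, and the job is handed in when it is done.

Besides the shell and the picture viewer there is one more tool, called by a JSON object that holds its "fn" and its "kwargs". carry_out: Moves the arm, as the interface text tells. Its arguments: {"type":"object","properties":{"motion":{"type":"array","items":{"type":"number"}},"hand":{"type":"number"}},"required":["motion"]}

```bash
mkdir -p pics; python3 - <<'E'
from bench import ctrl
import cv2,numpy as np
s=ctrl.observe()
for k in s: print(k,s[k])
for n in ["side","top","wrist"]:
    d=ctrl.get_image(n); cv2.imwrite(f"pics/{n}0.png",d["image"][:,:,::-1])
    np.savez(f"{n}0.npz",**{k:np.array(d[k]) for k in("image","mtx","pose")})
    print(n,np.round(d["mtx"],1).tolist(),np.round(d["pose"],3).tolist())
E
```

```text
t 0.0
joints [-1.38927511e+00  5.28335651e-02  1.40174222e+00  1.99760560e-05
  1.68861385e+00 -7.03292484e-02]
joint_velocities [ 1.23844025e-04 -8.49199139e-04  4.46874094e-05 -3.46423489e-04
 -3.40755586e-04  1.19646063e-03]
tau [ 7.48529656e-04 -3.81670654e+01 -3.60186338e+01  1.12707731e-06
  6.16850797e-03 -3.48814268e-06]
position [ 130.78488583 -508.12931711  230.46528057]
eef_rot [ 0.55921929 -0.55845595  0.43365994 -0.43282767]
force [-0.87867366 -1.27924179  0.01288299]
ft_torque [-0.01742431 -0.02505311  0.05639943]
opening 85.40621540920752
side [[371.6, 0.0, 255.2], [0.0, 371.6, 196.1], [0.0, 0.0, 1.0]] [[-0.992, -0.081, 0.099, 527.43], [-0.128, 0.583, -0.802, 788.808], [0.007, -0.808, -0.589, 714.61], [0.0, 0.0, 0.0, 1.0]]
top [[497.4, 0.0, 255.5], [0.0, 497.4, 187.4], [0.0, 0.0, 1.0]] [[0.006, -0.982, 0.19, 390.4], [-1.0, -0.008, -0.008, 18.325], [0.009, -0.19, -0.982, 1265.093], [0.0, 0.0, 0.0, 1.0]]
wrist [[312.0, 0.0, 256.3], [0.0, 312.0, 186.4], [0.0, 0.0, 1.0]] [[0.249, -0.927, -0.279, 202.441], [-0.969, -0.239, -0.07, -489.695], [-0.002, 0.288, -0.958, 374.854], [0.0, 0.0, 0.0, 1.0]]
```

View pics/side0.png

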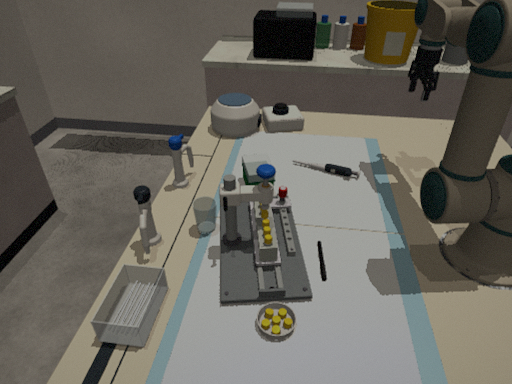

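View pics/top0.png

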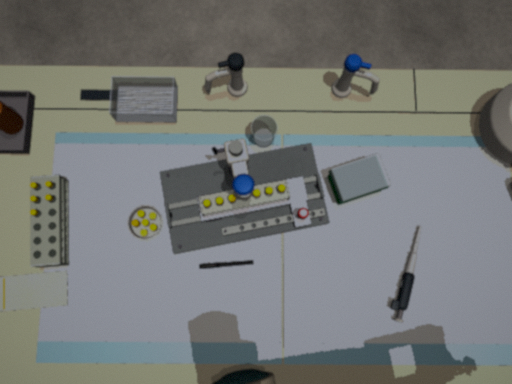

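View pics/wrist0.png

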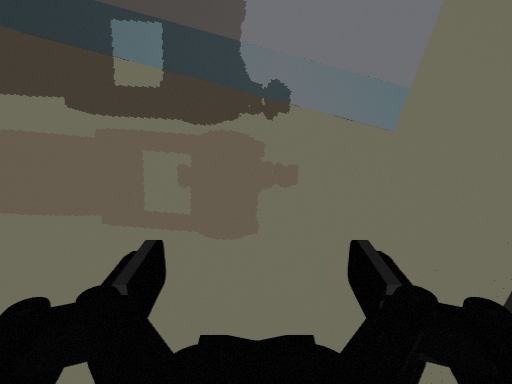

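The side view shows the blue knob near (266,171) and the red knob near (283,191). In the top view they are near (244,185) and (303,213), and the base corners are near (160,177), (317,146), (328,223) and (175,250).

```bash
cat > h.py <<'E'
import numpy as np,cv2
def ld(n): 
    d=np.load(n+".npz"); return d["image"],d["mtx"],d["pose"]
def ray(K,P,uv):
    v=np.linalg.inv(K)@np.array([uv[0],uv[1],1.]); v=P[:3,:3]@v; return P[:3,3],v/np.linalg.norm(v)
def onz(K,P,uv,z):
    o,v=ray(K,P,uv); return o+v*(z-o[2])/v[2]
def tri(rs):
    A=np.zeros((3,3));b=np.zeros(3)
    for o,v in rs:
        M=np.eye(3)-np.outer(v,v);A+=M;b+=M@o
    p=np.linalg.solve(A,b); return p,[np.linalg.norm((np.eye(3)-np.outer(v,v))@(p-o)) for o,v in rs]
def proj(K,P,X):
    c=P[:3,:3].T@(np.array(X,float)-P[:3,3]); q=K@c; return q[:2]/q[2]
def mask(im,col):
    h=cv2.cvtColor(im,cv2.COLOR_RGB2HSV)
    if col=="blue": return cv2.inRange(h,(105,150,50),(128,255,255))
    if col=="red": return cv2.inRange(h,(0,120,60),(8,255,255))|cv2.inRange(h,(170,100,60),(180,255,255))
    if col=="yellow": return cv2.inRange(h,(20,150,90),(35,255,255))
def blobs(m,amin=8):
    n,l,s,c=cv2.connectedComponentsWithStats(m)
    return [(s[i].tolist(),c[i].round(1).tolist()) for i in range(1,n) if s[i][4]>=amin]
E
python3 - <<'E'
from h import *
for n in("side0","top0"):
    im,K,P=ld(n)
    for c in("blue","red","yellow"):
        print(n,c,[b for b in blobs(mask(im,c)) if 150<b[1][0]<340 and 130<b[1][1]<340])
im,K,P=ld("top0"); cv2.imwrite("pics/topc.png",cv2.resize(im[130:270,140:340,::-1],None,fx=4,fy=4,interpolation=cv2.INTER_CUBIC))
im,K,P=ld("side0"); cv2.imwrite("pics/sidec.png",cv2.resize(im[150:310,200:330,::-1],None,fx=3.7,fy=3.7,interpolation=cv2.INTER_CUBIC))
E
```

```text
side0 blue [([168, 134, 15, 16, 156], [175.2, 141.6]), ([257, 164, 18, 15, 202], [265.5, 170.8])]
side0 red [([279, 188, 8, 6, 23], [282.8, 190.2])]
side0 yellow [([263, 214, 4, 4, 8], [264.8, 215.1]), ([262, 218, 9, 14, 69], [266.0, 225.0]), ([265, 233, 7, 10, 45], [267.9, 237.1]), ([262, 308, 11, 19, 110], [267.1, 317.0]), ([272, 308, 15, 15, 106], [278.9, 315.2]), ([284, 318, 9, 10, 56], [287.8, 321.6]), ([272, 324, 8, 10, 63], [275.4, 328.7])]
top0 blue [([232, 175, 22, 20, 345], [242.7, 184.2])]
top0 red [([298, 209, 10, 10, 32], [301.2, 214.5])]
top0 yellow [([278, 185, 7, 7, 42], [281.0, 187.8]), ([266, 187, 7, 7, 40], [268.8, 190.1]), ([253, 189, 7, 8, 43], [256.0, 192.6]), ([228, 194, 8, 8, 46], [231.5, 197.7]), ([216, 197, 7, 8, 43], [219.1, 200.5]), ([203, 200, 8, 7, 43], [206.4, 202.9]), ([150, 213, 6, 6, 31], [152.4, 215.5]), ([150, 224, 7, 7, 38], [152.9, 226.8])]
```

View pics/topc.png

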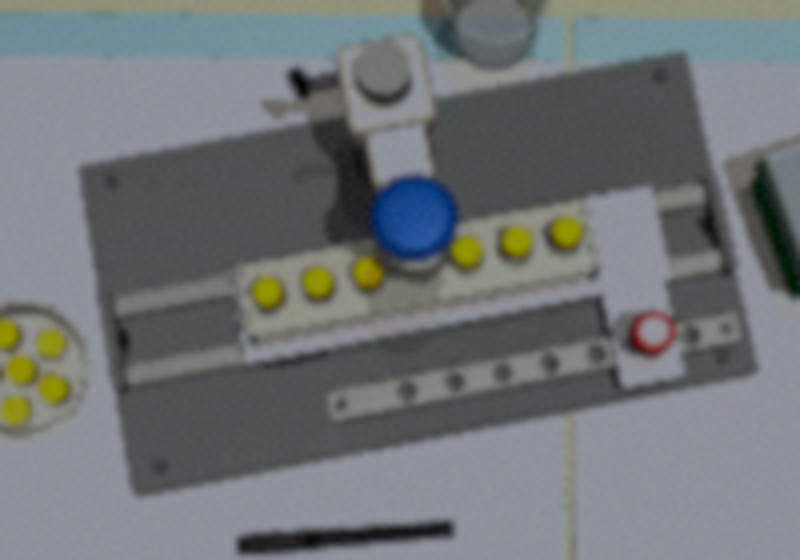

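View pics/sidec.png

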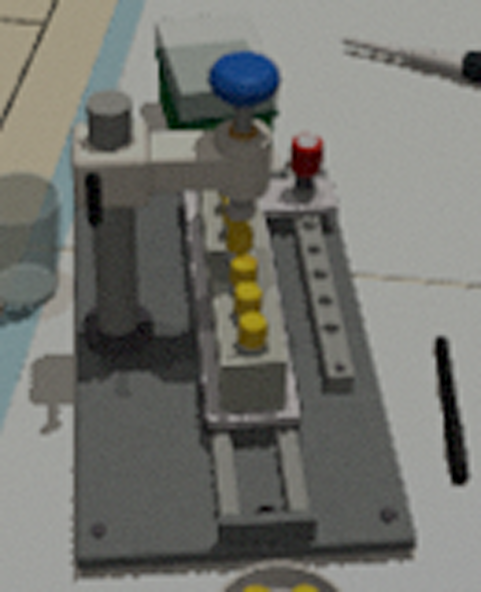

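```bash
python3 - <<'E'
from h import *
im,K,P=ld("top0"); ims,Ks,Ps=ld("side0")
ys=[(281,187.8),(268.8,190.1),(256,192.6),(231.5,197.7),(219.1,200.5),(206.4,202.9)]
pts=np.array([onz(K,P,u,z) for u,z in zip(ys,[114,114,114,108,108,108])])
print(pts.round(1)); d=np.polyfit(pts[:,1],pts[:,0],1); print("slope",d)
a=pts[-1,:2]-pts[0,:2]; yaw=np.arctan2(-a[0],a[1]);print("yaw",yaw,np.linalg.norm(a)/6)
ctr=pts[:,:2].mean(0);print("ram xy",ctr)
r=np.array([[np.cos(yaw),-np.sin(yaw)],[np.sin(yaw),np.cos(yaw)]])
print("pred knob",ctr+r@[-66,-130])
print("red top on z97",onz(K,P,(303.3,212.7),97))
print("red side on 83",onz(Ks,Ps,(283,191.9),83))
print("red tri",tri([ray(K,P,(303,213)),ray(Ks,Ps,(283,191.5))]))
print("blue top z237",onz(K,P,(242.9,184.5),237),"side",onz(Ks,Ps,(265.7,171),237))
print("blue tri",tri([ray(K,P,(242.9,184.5)),ray(Ks,Ps,(265.7,171))]))
for u in [(160,171.5),(311.5,143),(329,223),(174,253.5)]:
    print("base", (r.T@(onz(K,P,u,12)[:2]-ctr)).round(1))
for n,u in dict(box=(358,178),beak=(263,130),pen=(227,264),dish=(146,222)).items():
    print(n,(onz(K,P,u,40 if n in("box","beak") else 8)).round(0),(r.T@(onz(K,P,u,40 if n in("box","beak") else 8)[:2]-ctr)).round())
E
```

```text
[[612.3 -50.9 114. ]
 [606.6 -22.1 114. ]
 [600.4   8.  114. ]
 [588.8  65.7 108. ]
 [581.8  94.8 108. ]
 [575.9 124.5 108. ]]
slope [-2.08559966e-01  6.01947067e+02]
yaw 0.20500080623243497 29.85608041272705
ram xy [594.29682819  36.68124515]
pred knob [ 556.14264745 -104.03214615]
red top on z97 [ 555.93806717 -104.5716032    97.        ]
red side on 83 [ 555.69733384 -103.49225451   83.        ]
red tri (array([ 556.47627246, -105.2219908 ,   83.34142839]), [np.float64(0.6613735603775319), np.float64(0.6613735603777013)])
blue top z237 [595.0528329   36.83682405 237.        ] side [595.96304892  33.03009894 237.        ]
blue tri (array([595.12367058,  36.78053622, 239.25968992]), [np.float64(0.5109300653854418), np.float64(0.5109300653855692)])
base [120.7 197.8]
base [ 118.9 -202.3]
base [ -94.8 -200. ]
base [-93.4 197.5]
box [ 653. -250.   40.] [  -0. -292.]
beak [777. -10.  40.] [170. -83.]
pen [438.  78.   8.] [-145.   73.]
dish [542. 285.   8.] [ -1. 254.]
```

```bash
cat > mv.py <<'E'
import numpy as np
from scipy.spatial.transform import Rotation as R
def Q(q): return R.from_quat([q[1],q[2],q[3],q[0]])
yaw=0.205
# tool x jaw dir, tool y down
def Rt(sgn=1):
    x=np.array([-np.sin(yaw),np.cos(yaw),0])*sgn; y=np.array([0,0,-1.]); z=np.cross(x,y); return R.from_matrix(np.array([x,y,z]).T)
def rel(p0,R0,p1,R1):
    d=R0.inv().apply(np.array(p1)-np.array(p0))/200; w=(R0.inv()*R1).as_rotvec()/(2*np.pi); return d.round(4),w.round(4)
E
python3 - <<'E'
from mv import *
from bench import ctrl
s=ctrl.observe(); R0=Q(s["eef_rot"]); print(R0.as_matrix().round(3)); p0=[130.826,-508.459,231.323]
for sg in(1,-1): print(sg,rel(p0,R0,[595,37,290],Rt(sg)))
E
```

```text
[[ 0.249 -0.     0.968]
 [-0.968  0.001  0.249]
 [-0.001 -1.     0.   ]]
1 (array([-2.0634, -0.2905,  2.9272]), array([-3.000e-04, -4.925e-01,  0.000e+00]))
-1 (array([-2.0634, -0.2905,  2.9272]), array([-0.    ,  0.0075, -0.0002]))
```

{"fn": "carry_out", "kwargs": {"motion": [-0.7,-0.1,0.98,0,0.0075,0,-0.7,-0.1,0.98,0,0.0075,0,-0.7,-0.1,0.98,0,0.0075,0,-0.7,-0.1,0.98,0,0.0075,0,-0.7,-0.1,0.98,0,0.0075,0,-0.7,-0.1,0.98,0,0.0075,0,-0.7,-0.1,0.98,0,0.0075,0,-0.7,-0.1,0.98,0,0.0075,0,-0.7,-0.1,0.98,0,0.0075,0], "hand": -1}}

```text
t: 0.9
position: [285.5, -324.2, 251.1]
eef_rot: [-0.548, 0.549, -0.446, 0.446]
force: [-0.2, 0.0, -0.6]
opening: -0.1
```

```bash
python3 - <<'E'
from mv import *
from bench import ctrl
s=ctrl.observe(); R0=Q(s["eef_rot"]); print(s["t"],s["position"],s["force"],s["joints"],s["opening"])
print(rel(s["position"],R0,[595,37,290],Rt(-1)))
E
```

```text
0.9 [ 285.54054884 -324.23543373  251.08727817] [-0.2092297   0.01592587 -0.62956068] [-9.33977775e-01 -2.18759551e-01  1.61696411e+00 -4.75642224e-04
  1.74358534e+00  4.31779906e-01] -0.07469850288333306
(array([-1.4535, -0.1955,  1.8824]), array([ 0.0001, -0.    ,  0.    ]))
```

{"fn": "carry_out", "kwargs": {"motion": [-0.727,-0.196,0.941,0,0,0,-0.727,-0.196,0.941,0,0,0,-0.727,-0.196,0.941,0,0,0,-0.727,-0.196,0.941,0,0,0,-0.727,-0.196,0.941,0,0,0,-0.727,-0.196,0.941,0,0,0,-0.727,-0.196,0.941,0,0,0,-0.727,-0.196,0.941,0,0,0,-0.727,-0.196,0.941,0,0,0]}}

```text
t: 1.65
position: [440.0, -144.7, 289.8]
eef_rot: [-0.548, 0.548, -0.447, 0.446]
force: [0.3, 0.3, 0.8]
opening: -0.0
```

{"fn": "carry_out", "kwargs": {"motion": [-0.727,0,0.941,0,0,0,-0.727,0,0.941,0,0,0,-0.727,0,0.941,0,0,0,-0.727,0,0.941,0,0,0,-0.727,0,0.941,0,0,0,-0.727,0,0.941,0,0,0,-0.727,0,0.941,0,0,0,-0.727,0,0.941,0,0,0,-0.727,0,0.941,0,0,0,-0.727,0,0.941,0,0,0]}}

```text
t: 2.48
position: [594.8, 35.1, 290.9]
eef_rot: [-0.548, 0.548, -0.447, 0.447]
force: [-0.5, -0.7, 0.3]
opening: 0.2
```

```bash
python3 - <<'E'
from mv import *
from bench import ctrl
import cv2
s=ctrl.observe(); R0=Q(s["eef_rot"]); print(s["t"],s["position"],s["force"],s["joints"],s["opening"])
print(rel(s["position"],R0,[595,37,250],Rt(-1)))
for n in["side","wrist"]: cv2.imwrite(f"pics/{n}1.png",ctrl.get_image(n)["image"][:,:,::-1])
E
```

```text
2.4833 [594.77078247  35.1130265  290.87887355] [-0.4952777  -0.74297998  0.33022416] [-2.81171528e-03  2.50746446e-01  1.06385291e+00 -4.23292281e-04
  1.82658727e+00  1.36598790e+00] 0.19757810891801508
(array([-0.0091,  0.2044,  0.003 ]), array([-0.    , -0.0005,  0.0001]))
```

View pics/side1.png

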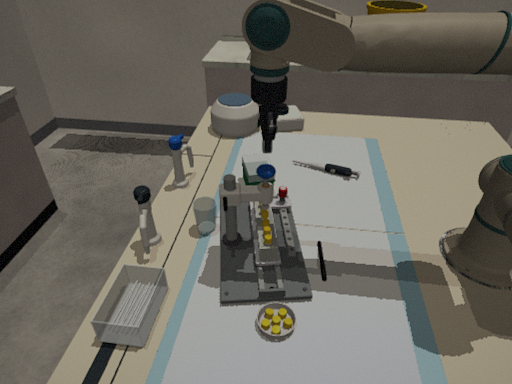

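View pics/wrist1.png

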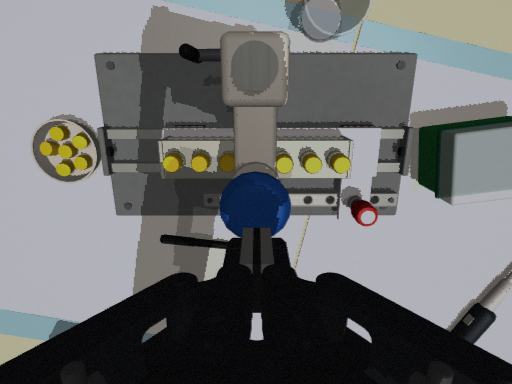

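The side view shows the fingertips (267,150) right above the blue knob (266,171). In the wrist view the fingers and knob line up in column (257 against 255).

{"fn": "carry_out", "kwargs": {"motion": [-0.008,0.1,0.003,0,0,0,-0.008,0.17,0.003,0,0,0,-0.008,0.19,0.003,0,0,0,-0.008,0.21,0.003,0,0,0,-0.008,0.225,0.003,0,0,0,-0.008,0.24,0.003,0,0,0,-0.008,0.25,0.003,0,0,0,-0.008,0.25,0.003,0,0,0]}}

```text
t: 3.25
position: [595.3, 38.2, 242.8]
eef_rot: [0.549, -0.548, 0.446, -0.447]
force: [-4.0, -0.7, 7.0]
opening: 0.2
```

{"fn": "carry_out", "kwargs": {"motion": [0,0.02,0,0,0,0,0,0.035,0,0,0,0,0,0.05,0,0,0,0,0,0.06,0,0,0,0,0,0.07,0,0,0,0,0,0.075,0,0,0,0,0,0.075,0,0,0,0,0,0.075,0,0,0,0]}}

```text
t: 3.92
position: [595.7, 38.3, 230.9]
eef_rot: [0.549, -0.547, 0.445, -0.448]
force: [-9.5, -2.0, 15.8]
opening: -0.1
```

{"fn": "carry_out", "kwargs": {"motion": [0,0.015,0,0,0,0,0,0.02,0,0,0,0,0,0.025,0,0,0,0,0,0.03,0,0,0,0,0,0.03,0,0,0,0]}}

```text
t: 4.33
position: [595.9, 38.3, 230.2]
eef_rot: [0.55, -0.546, 0.443, -0.45]
force: [-17.9, -1.0, 36.8]
opening: 0.0
```

{"fn": "carry_out", "kwargs": {"motion": [0,0,0,0,0,0,0,0,0,0,0,0,0,-0.05,0,0,0,0,0,-0.1,0,0,0,0,0,-0.2,0,0,0,0,0,-0.4,0,0,0,0,0,-0.4,0,0,0,0,0,-0.4,0,0,0,0,0,-0.4,0,0,0,0]}}

```text
t: 5.08
position: [595.6, 38.7, 300.2]
eef_rot: [0.549, -0.548, 0.446, -0.447]
force: [-0.0, 0.0, 0.0]
opening: -0.1
```

```bash
python3 - <<'E'
from mv import *
from bench import ctrl
import cv2
s=ctrl.observe(); R0=Q(s["eef_rot"]); print(s["t"],s["position"],s["force"],s["opening"])
print(rel(s["position"],R0,[556,-104.2,150],Rt(-1)))
im=ctrl.get_image("side")["image"][:,:,::-1]
cv2.imwrite("pics/side2.png",cv2.resize(im[150:310,200:330],None,fx=3.7,fy=3.7,interpolation=cv2.INTER_CUBIC))
E
```

```text
5.0833 [595.56970628  38.65318906 300.20009316] [-0.00435078  0.03369622  0.01235822] -0.05360593272688105
(array([ 0.6589,  0.7508, -0.3398]), array([-0.0002, -0.0001,  0.0001]))
```

View pics/side2.png

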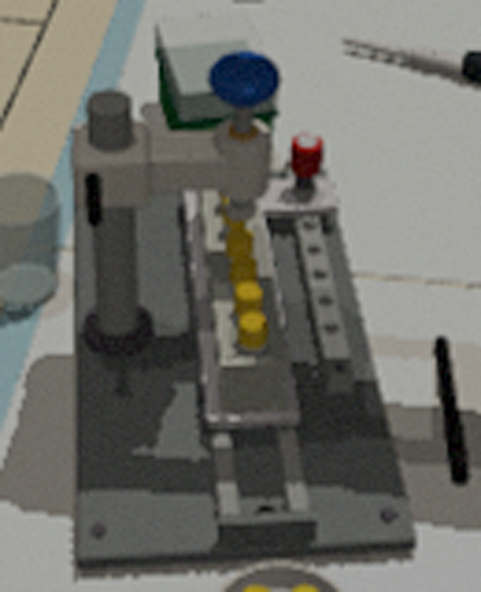

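The blue knob is back at its rest place (crop 244,78, as before), and the red knob is at crop (307,155).

{"fn": "carry_out", "kwargs": {"motion": [0.66,0,-0.34,0,0,0,0.66,0,-0.34,0,0,0,0.66,0,-0.34,0,0,0,0.66,0.1,-0.34,0,0,0,0.66,0.3,-0.34,0,0,0,0.66,0.5,-0.34,0,0,0,0.66,0.7,-0.34,0,0,0,0.66,0.75,-0.34,0,0,0,0.66,0.75,-0.34,0,0,0,0.66,0.75,-0.34,0,0,0,0.66,0.75,-0.34,0,0,0], "hand": 0.4}}

```text
t: 6.05
position: [557.1, -104.4, 152.7]
eef_rot: [0.549, -0.548, 0.445, -0.448]
force: [0.3, -0.1, 0.7]
opening: 60.0
```

```bash
python3 - <<'E'
from mv import *
from bench import ctrl
import cv2
s=ctrl.observe(); R0=Q(s["eef_rot"]); print(s["t"],s["position"],s["force"],s["opening"])
print(rel(s["position"],R0,[556,-104.2,63],Rt(-1)))
for n in["side","wrist"]:
    d=ctrl.get_image(n); cv2.imwrite(f"pics/{n}3.png",d["image"][:,:,::-1])
    if n=="wrist": np.savez("wrist3.npz",image=d["image"],mtx=d["mtx"],pose=d["pose"])
from h import *
im,K,P=ld("wrist3")
print(blobs(mask(im,"red")),proj(K,P,[556,-104.2,83]))
E
```

```text
6.05 [ 557.12698493 -104.41209803  152.70833929] [ 0.27313769 -0.07814108  0.68481083] 59.97960845595794
(array([-0.0032,  0.4485, -0.0072]), array([-0.0007, -0.    ,  0.0003]))
[([239, 188, 35, 34, 439], [257.0, 203.0])] [255.9417223  200.99702279]
```

View pics/side3.png

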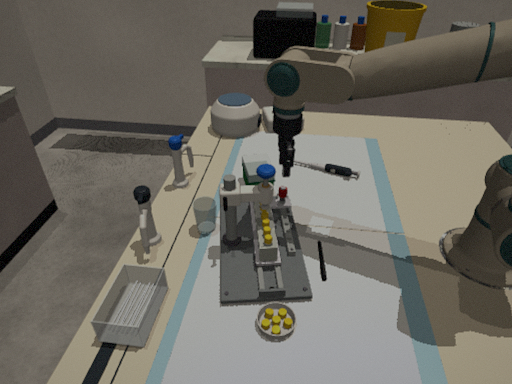

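View pics/wrist3.png

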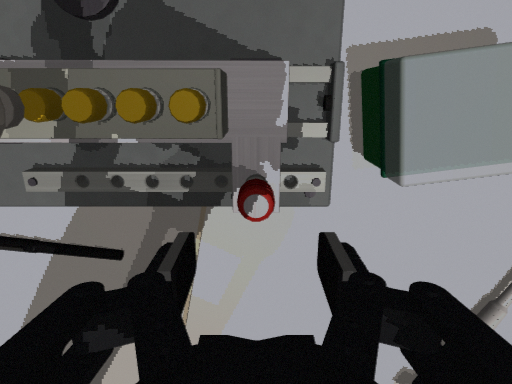

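The wrist view has the red knob at (256,200), midway between the finger pads (180 and 335, mean 257). The box is clear on the right.

{"fn": "carry_out", "kwargs": {"motion": [-0.003,0.15,-0.007,0,0,0,-0.003,0.3,-0.007,0,0,0,-0.003,0.38,-0.007,0,0,0,-0.003,0.42,-0.007,0,0,0,-0.003,0.448,-0.007,0,0,0,-0.003,0.448,-0.007,0,0,0,-0.003,0.448,-0.007,0,0,0]}}

```text
t: 6.73
position: [555.2, -104.1, 61.6]
eef_rot: [0.549, -0.548, 0.445, -0.447]
force: [-0.5, 0.2, 0.2]
opening: 60.0
```

```bash
python3 - <<'E'
from mv import *
from bench import ctrl
import cv2
s=ctrl.observe(); R0=Q(s["eef_rot"]); print(s["t"],s["position"],s["force"],s["opening"])
print(rel(s["position"],R0,[556,-104.2,63],Rt(-1)))
for n in["wrist"]:
    d=ctrl.get_image(n); cv2.imwrite(f"pics/{n}4.png",d["image"][:,:,::-1])
E
```

```text
6.7333 [ 555.21179799 -104.12702457   61.60253403] [-0.50463451  0.1960619   0.24650865] 60.04274577662762
(array([ 0.0012, -0.007 ,  0.0038]), array([-0.0004, -0.    ,  0.0002]))
```

View pics/wrist4.png

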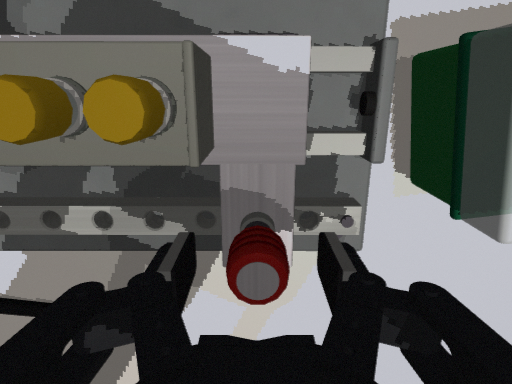

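The knob (258,270) is centred between the pads, so I close the gripper.

{"fn": "carry_out", "kwargs": {"motion": [0,0,0,0,0,0,0,0,0,0,0,0,0,0,0,0,0,0,0,0,0,0,0,0,0,0,0,0,0,0,0,0,0,0,0,0,0,0,0,0,0,0,0,0,0,0,0,0], "hand": -1}}

```text
t: 7.45
position: [554.7, -104.1, 60.9]
eef_rot: [0.549, -0.548, 0.446, -0.447]
force: [-2.1, -0.5, 4.9]
opening: 24.6
```

{"fn": "carry_out", "kwargs": {"motion": [0,-0.02,0,0,0,0,0,-0.04,0,0,0,0,0,-0.055,0,0,0,0,0,-0.065,0,0,0,0,0,-0.065,0,0,0,0,0,-0.065,0,0,0,0,0,-0.065,0,0,0,0]}}

```text
t: 8.03
position: [554.2, -103.7, 71.0]
eef_rot: [0.549, -0.548, 0.446, -0.446]
force: [7.6, -1.0, -11.9]
opening: 24.4
```

```bash
python3 - <<'E'
from mv import *
from bench import ctrl
import cv2
s=ctrl.observe(); print(s["t"],s["position"],s["force"],s["opening"])
for n in["wrist"]:
    d=ctrl.get_image(n); cv2.imwrite(f"pics/{n}5.png",d["image"][:,:,::-1])
E
```

```text
8.0333 [ 554.22655249 -103.71184605   71.02479824] [  7.61141699  -1.03806489 -11.88819204] 24.444611787199957
```

View pics/wrist5.png

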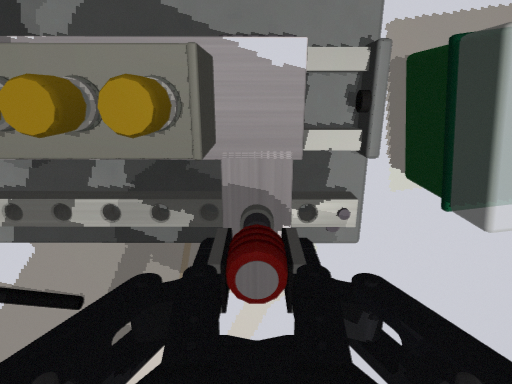

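{"fn": "carry_out", "kwargs": {"motion": [0,-0.008,0,0,0,0,0,-0.013,0,0,0,0,0,-0.013,0,0,0,0,0,-0.013,0,0,0,0]}}

```text
t: 8.42
position: [554.2, -103.6, 73.4]
eef_rot: [0.549, -0.548, 0.446, -0.446]
force: [7.6, -0.2, -11.7]
opening: 24.4
```

{"fn": "carry_out", "kwargs": {"motion": [-0.02,0,0,0,0,0,-0.045,0,0,0,0,0,-0.07,0,0,0,0,0,-0.095,0,0,0,0,0,-0.12,0,0,0,0,0,-0.14,0,0,0,0,0,-0.15,0,0,0,0,0,-0.15,0,0,0,0,0,-0.15,0,0,0,0,0]}}

```text
t: 9.17
position: [548.0, -73.7, 73.4]
eef_rot: [0.549, -0.548, 0.447, -0.446]
force: [8.2, 1.9, -12.1]
opening: 24.4
```

```bash
python3 - <<'E'
from mv import *
from bench import ctrl
import cv2
s=ctrl.observe(); R0=Q(s["eef_rot"]); print(s["t"],s["position"],s["force"],s["opening"])
print("moved along press y", np.dot(s["position"]-np.array([554.7,-104.1,60.9]),[-np.sin(yaw),np.cos(yaw),0]), rel([0,0,0],R0,[0,0,-12.5],R0))
for n in["wrist","top"]:
    d=ctrl.get_image(n); im=d["image"][:,:,::-1]
    np.savez(f"{n}6.npz",image=d["image"],mtx=d["mtx"],pose=d["pose"])
    cv2.imwrite(f"pics/{n}6.png",im if n=="wrist" else cv2.resize(im[130:270,140:340],None,fx=4,fy=4,interpolation=cv2.INTER_CUBIC))
E
```

```text
9.1667 [548.0230518  -73.69806104  73.39353575] [  8.19030946   1.89670941 -12.07992424] 24.398598265041528
moved along press y 31.12455966894234 (array([0.0001, 0.0625, 0.    ]), array([0., 0., 0.]))
```

View pics/wrist6.png

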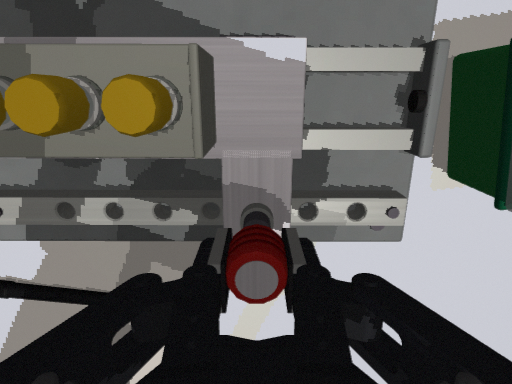

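View pics/top6.png

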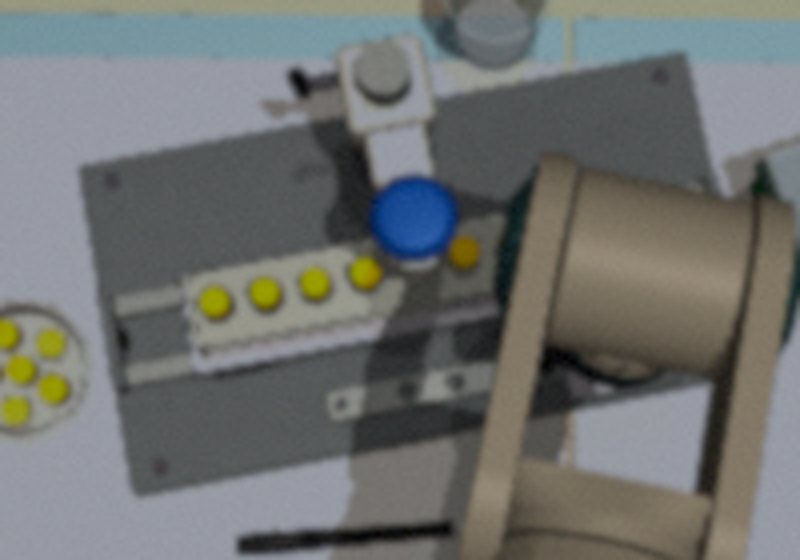

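The wrist view shows neighbouring bar holes at 211 and 308 either side of the pin, as before the slide (210 and 308). The top view shows four tubes now on the +y side of the ram, so the carriage is one pitch on. Next I lower the pin.

{"fn": "carry_out", "kwargs": {"motion": [0.003,0.015,0,0,0,0,0.003,0.03,0,0,0,0,0.003,0.045,0,0,0,0,0.003,0.06,0,0,0,0,0.003,0.07,0,0,0,0,0.003,0.078,0,0,0,0,0.003,0.078,0,0,0,0,0.003,0.078,0,0,0,0]}}

```text
t: 9.93
position: [548.6, -74.8, 60.9]
eef_rot: [0.549, -0.548, 0.446, -0.446]
force: [-2.0, 1.3, 5.8]
opening: 24.9
```

```bash
python3 - <<'E'
from mv import *
from bench import ctrl
import cv2
s=ctrl.observe(); R0=Q(s["eef_rot"]); print(s["t"],s["position"],s["force"],s["opening"])
print("moved along press y", np.dot(s["position"]-np.array([554.7,-104.1,60.9]),[-np.sin(yaw),np.cos(yaw),0]))
for n in["wrist","side"]:
    d=ctrl.get_image(n); im=d["image"][:,:,::-1]
    np.savez(f"{n}7.npz",image=d["image"],mtx=d["mtx"],pose=d["pose"])
    cv2.imwrite(f"pics/{n}7.png",im if n=="wrist" else cv2.resize(im[150:310,200:330],None,fx=3.7,fy=3.7,interpolation=cv2.INTER_CUBIC))
E
```

```text
9.9333 [548.63507456 -74.76801316  60.92339711] [-2.00882012  1.27059027  5.82044706] 24.854919655795328
moved along press y 29.952423556890793
```

View pics/wrist7.png

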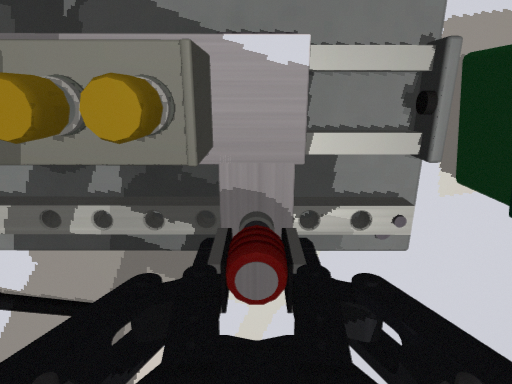

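View pics/side7.png

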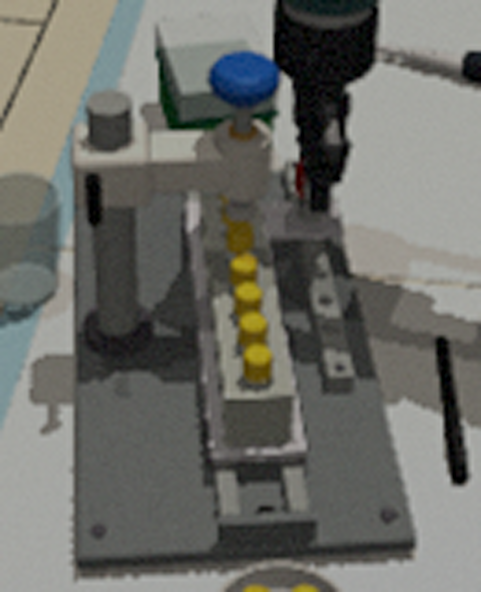

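{"fn": "carry_out", "kwargs": {"motion": [0,0.002,0,0,0,0,0,0.002,0,0,0,0,0,0.002,0,0,0,0,0,0.002,0,0,0,0,0,0.002,0,0,0,0,0,0.002,0,0,0,0]}}

```text
t: 10.53
position: [548.7, -74.9, 60.9]
eef_rot: [0.549, -0.548, 0.446, -0.447]
force: [-2.5, 2.2, 7.3]
opening: 24.6
```

```bash
python3 - <<'E'
from h import *
im,K,P=ld("top6")
yaw=0.205; r=np.array([[np.cos(yaw),-np.sin(yaw)],[np.sin(yaw),np.cos(yaw)]])
for b in blobs(mask(im,"yellow")):
    if 170<b[1][0]<300 and 180<b[1][1]<215:print(b[1],(r.T@(onz(K,P,b[1],108)[:2]-[594.3,36.7])).round(1))
ims,Ks,Ps=ld("side7")
# heights of caps in the side view: project expected cap tops on tube line
for y in (120,90,60,30,0):
    for z in(110,116):
        X=np.r_[np.array([594.3,36.7])+r@[0,y],z]; print(y,z,((proj(Ks,Ps,X)-[200,150])*3.7).round(0))
E
```

```text
[255.9, 192.3] [  1.9 -29.5]
[231.2, 197.7] [ 0.6 30.2]
[218.2, 200.5] [ 0.  61.5]
[206.0, 203.1] [-0.4 90.8]
[193.4, 205.2] [  0.4 120.7]
120 110 [259. 353.]
120 116 [260. 346.]
90 110 [254. 320.]
90 116 [254. 314.]
60 110 [249. 290.]
60 116 [250. 283.]
30 110 [245. 261.]
30 116 [245. 255.]
0 110 [241. 234.]
0 116 [241. 227.]
```

```bash
python3 -c "
from bench import ctrl
print(ctrl.job_done()); s=ctrl.observe(); print(s['t'],s['position'],s['force'],s['opening'])"
```

```text
the job is handed in; nothing more can be done
None
the job is handed in; nothing more can be done
```

The job is handed in. The cap is pressed home, the carriage stands one hole on, and the arm still grips the red knob with the pin held home. The hand-in gives no verdict, so this rests on my own checks.

**What I did:** I pushed the blue palm knob down to its stop, with the tool tip going from 250 to 230.2 mm at 37 N, and let the ram come back up. I then gripped the red knob, lifted it about 12.5 mm, slid the carriage one hole on and let the pin down.

**Last checks before handing in (about 10.5 s in):**
- **Pin:** the knob was back at its starting grip height (60.9 mm). The lightly pressing hand met about 7 N upward, much as when I first gripped it. I did not test for sideways play.
- **Carriage:** the hand had moved 29.95 mm along the rails. A top view taken just before lowering the pin put the caps at about -30, 30, 60, 90 and 120 mm from the ram, as expected one hole on.
- **Cap and ram:** in the side view the blue knob was back at its rest height. By eye, the pressed cap's top sat where the 110 mm home height should be.
- **Grip:** the fingers were stopped by the knob at 24.6 mm.
- **Bystanders:** nothing I saw in the pictures suggested any had moved, but I did not measure them.

One thing looked slightly off: there was an 18 N sideways force on the wrist at the bottom of the press, and about 8 N during the lift. Both had gone or nearly gone afterwards.

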